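Set the bench charger four clicks up and start it

TASK

Without gripping or lifting anything, push the finger post of the charger's big click-stop dial round with a fingertip so that the dial turns exactly four clicks clockwise (seen from above) and sits in that click, then press the round start button fully down with a fingertip and let it come up again. Be gentle with the post, do not press start before the dial is set, and leave the charger standing where it is, the small timer knob unturned and the loose things undisturbed. Finish clear of everything.

Things in the scene. Friction and masses are not known exactly. Their poses are not given: they have to be found in the camera images.
- charger: bench battery charger, painted-metal case 200 (x) x 280 (y) x 110 mm high with its rubber feet, 3 to 5 kg, loose on the table. Origin: centre of its underside, z up; its vented front looks along its -x. On its flat top, 110 mm up: dial centred at x 0, y +65 mm; start button at x -55, y -95; timer knob at x +50, y -95; ring_a near x -70, y -25; jar near x +68, y -25
- dial_centre (a point): centre of the big dial's flat top face, on its vertical turning axis, 125 mm above the table. Dial: black disc, 84 mm diameter, 10 mm thick, on a fixed 108 mm bezel, 5 mm thick, with 12 tick marks, one per click stop; only the finger post stands up from the disc
- post_top (a point): centre of the top end of the finger post: upright round steel pin, 12 mm diameter, 22 mm tall above the dial face, fixed on the dial 33 mm from its axis. It goes round with the dial and may point in any direction at the start. About 3 to 4 N sideways on it takes the dial over a click
- dial (a joint): turn of the dial, rad: about 0 at the start, grows clockwise seen from above. Click stops every 0.524 rad (30 degrees), 12 a turn; past the half-way point the dial snaps on by itself into the next stop and stays there. Four clicks clockwise = 2.094
- start_top (a point): centre of the top face of the start button, a round steel push button of 26 mm diameter in an aluminium housing on the charger's top; it is pressed straight down
- start (a joint): travel of the start button, m: 0 = up, 0.006 = fully down (spring, about 5 N fully down)
- timer (a joint): turn of the small timer knob (32 mm wide, bar grip, 38 mm high above the charger's top; to be left alone), rad, 0 at the start
- post: the finger post as a body; origin at its foot, on the dial face
- ring_a: bystander: small chromed ring, 42 mm diameter, 14 mm high, lying on the charger's top; origin at the centre of its underside
- jar: bystander: small glass jar, 34 mm diameter, 42 mm high, standing on the charger's top; origin at the centre of its underside
- ring_b: bystander: chromed ring, 60 mm diameter, 18 mm high, on the table; origin at the centre of its underside
- driver: bystander: screwdriver lying on the table; origin at its underside, length along its x
- spanner: bystander: spanner lying on the table; origin at its underside, length along its x
- spray: bystander: spray can, 52 mm diameter, 150 mm high, standing on the table; origin at the centre of its underside
- socket: bystander: steel wrench socket, 26 mm diameter, 38 mm high, standing on the table; origin at the centre of its underside

How it is judged:
By the outcome, as a careful person would: the job done as asked, in the order asked, and still so for the second after the job is handed in, with the robot touching nothing.
It also fails if it takes over 64 s, if anything falls off the work surface, if the arm or the gripper's body presses on something with over 40 N, if the wrist force passes 120 N, or if a joint passes its speed limit or range.

ROBOT

A 7-joint arm with a two-finger parallel gripper is mounted at the origin on the work surface. World frame = base frame: x ahead of the robot, y to its left, z up, the work surface at z = 0. Lengths are in m, angles in rad, forces in N, time in s.
With the tool pointing down it reaches from about 0.425 to 0.95 m from the base axis. Payload 4.7 kg.
Tool frame: the origin (TCP) lies at the very end of the fingers, on their centre line; the grasp point (between the pads) lies 19 mm behind it; z points along the fingers, y is the direction in which the jaws open and shut (so a half turn about z gives the same grasp; the last joint's range is limited). The gripper opens to 85 mm and grips with 20 to 120 N. Pads are 22 mm wide; open, the fingers measure 114 mm over their backs; the gripper's body (76 mm by 85 mm) begins 54 mm behind the grasp point. The pads swing forward as they close: fully open they stand 13 mm farther back than shut.
Start: joints at [1.076, 0.469, -0.049, 1.532, 0.024, 1.141, -0.082], TCP at [0.303, -0.603, 0.231] pointing down, gripper open.
Joint ranges: [-2.59, 2.59], [-0.33, 1.99], [-1.39, 1.29], [0.1, 2.45], [-1.04, 4.18], [0.21, 1.99], [-2.66, 2.66]. Speed limits (rad/s): [2.57, 2.57, 3.14, 3.14, 3.14, 3.14, 3.14].

INTERFACE

Orientations are given as a 3x3 rotation matrix whose columns are the frame's x, y, z axes.
In Python, from workcell import r gives the robot as it stands. The module is installed in compiled form; this text tells all that it offers.
- The arm moves only by the shell command python3 -m creep 'ROWS' [FORCE]. ROWS is JSON, one flat list of numbers, 5 for each row, row after row: the shift along the tool's x, y, z scaled (see below), then the turn about the tool's z scaled (see below), then the closure, from -1 (fully open) to 1 (shut), so that 0 is half open. In form: [x, y, z, spin, hand, x, y, z, spin, hand, ...]. A call has 1 to 12 rows; each row shifts and turns the pose as measured when the row begins, along the tool's axes as they then stand; what a row does not reach is not made up. The controller multiplies each number of a shift by 25 mm and each number of a turn by 0.08 rad. A row lasts 1/12 s, in which the tool goes at most 41.7 mm and 7.16 degrees, less where a joint would pass 70% of its speed; a pose out of reach is approached as far as the arm can. A call with a number of a shift or a turn outside -1 to 1 is refused whole. A call with a gripper value outside its range is refused whole. The fingers move at their own pace and stop on an object; FORCE is the grip in N (left out, the last holds). Time passes only in rows, so rows that do not move let the fingers close. It gives the time, the measured TCP pose, the force and the opening at its end, in the units of the state.
- r.state(): the state, without advancing time (a new reading comes with each control period).
- r.capture(name): name is "scene" or "side" or "wrist"; returns the picture (480x640x3 uint8, red, green, blue); there is no depth.
- r.camera_info(name): a dict with "fx", "fy", "cx", "cy" (pixels), "R" (3x3) and "t" (3): a world point X has camera coordinates R X + t; the wrist camera has in their place "T_tool_cam" (4x4, takes a point from camera to tool coordinates, whose origin is the TCP and whose axes are the flange's). Camera axes: x right, y down, z forward; pixel columns grow to the right and rows downward; lengths in m; the calibration is good to about 2 mm. A picture is of the moment at which its call begins: read the wrist's pose just before it. camera_info takes no time and is no camera call.
- r.finish_job(): hands the job in, once; it reports no verdict.
The state is a dict: "time": time; "joint_pos": joint angles; "qd": joint speeds; "tau": joint torques, N m; "position": TCP position; "tool_rot": TCP orientation; "ft_force": force on the tool from outside, world axes, zero at the start; "torque": the same for the moment, N m; "grip_width": finger opening in m.
Only numpy, scipy, OpenCV 4.12 (cv2) and the standard library are available. Lean on these libraries where they do the work, as an engineer would, in place of code of your own. Each camera call takes 0.05 s, during which the arm holds its last target. There are 200 camera calls.

## Working session

There is one attempt and no reset: what is moved stays moved. The work goes in short steps, Python scripts to look and compute and a shell command to move; the robot and the scene stay as the last step left them, time stands still between calls to the robot, and variables do not carry over. Pictures are saved under pics/ and viewed, about 8 in all and at most 12, crops included, and the job is handed in when it is done.

```bash
mkdir -p pics; python3 - <<'E'
from workcell import r
import cv2,numpy as np
s=r.state();print(s)
a=r.capture("scene");b=r.capture("side")
for n,i in(("scene",a),("side",b)):
    cv2.imwrite(f"pics/{n}0.png",i[:,:,::-1]); print(n,r.camera_info(n))
print(r.camera_info("wrist"))
E
```

```text
{'time': 0.0, 'joint_pos': array([ 1.07610227,  0.46942312, -0.04861068,  1.53366823,  0.02407566,
        1.14097348, -0.0823103 ]), 'qd': array([ 0.00029313,  0.00055027,  0.00025272, -0.00119721, -0.00044023,
       -0.000822  ,  0.00091583]), 'tau': array([ 2.02614651e-04, -5.10305536e+01, -4.65644023e-02, -2.37708324e+01,
        1.07065996e-02,  7.56579742e-03, -1.74030322e-05]), 'position': array([ 0.30293559, -0.60257116,  0.23028468]), 'tool_rot': array([[ 8.93454128e-01,  4.49153586e-01, -8.82116794e-04],
       [ 4.49154450e-01, -8.93452570e-01,  1.66898790e-03],
       [-3.84976183e-05, -1.88737081e-03, -9.99998218e-01]]), 'ft_force': array([-0.1545022 ,  0.00938166, -0.14407485]), 'torque': array([ 0.02660725, -0.06274891,  0.02620408]), 'grip_width': 0.08540261234918634}
scene {'fx': 453.42270204312655, 'fy': 453.42270204312655, 'cx': 317.41267463759345, 'cy': 237.6558491443993, 'R': array([[-0.27095794,  0.96258032, -0.00457458],
       [ 0.7870908 ,  0.21881836, -0.57672055],
       [-0.55413885, -0.15986762, -0.81692869]]), 't': array([ 0.16897605, -0.37967481,  1.5431026 ])}
side {'fx': 434.43986764405514, 'fy': 434.43986764405514, 'cx': 329.43014556153753, 'cy': 241.4598284852766, 'R': array([[ 0.82289115, -0.56814067,  0.00814504],
       [-0.41633843, -0.61265297, -0.67180253],
       [ 0.38666842,  0.54942927, -0.7406855 ]]), 't': array([-0.4420526 ,  0.32808238,  0.73080653])}
{'fx': 353.886676274379, 'fy': 353.886676274379, 'cx': 317.471428622039, 'cy': 242.93182441981776, 'T_tool_cam': array([[-1.01276480e-05, -9.56121153e-01, -2.92971569e-01,
         7.35965037e-02],
       [ 9.99999815e-01, -1.87785295e-04,  5.78274018e-04,
         4.89969658e-04],
       [-6.07915773e-04, -2.92971509e-01,  9.56120978e-01,
        -1.43673910e-01],
       [ 0.00000000e+00,  0.00000000e+00,  0.00000000e+00,
         1.00000000e+00]])}
```

View pics/scene0.png

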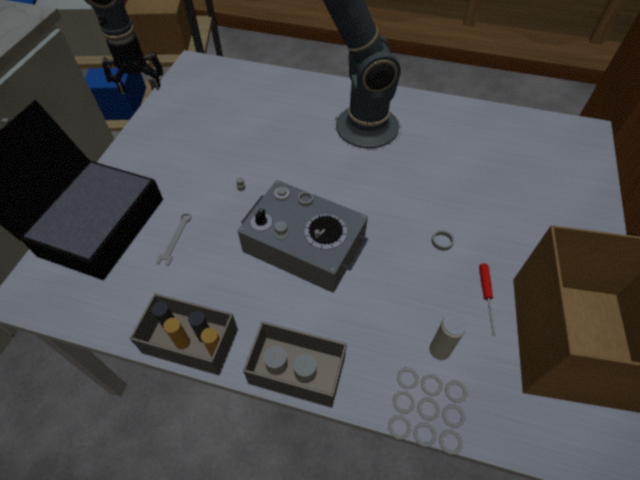

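View pics/side0.png

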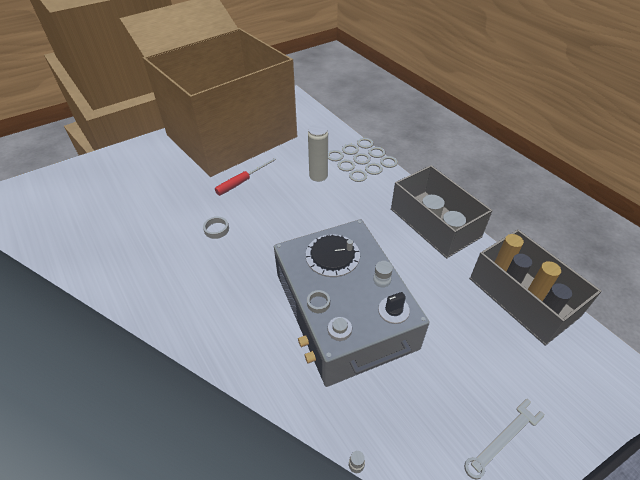

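Scene view: dial about (325,232), start button (282,193), timer (261,218). Side view: dial (333,255), post (349,245), start (340,327), ring_a (318,300), jar (383,270), timer (395,305). Now I'll locate these in metres.

```bash
cat > h.py <<'E'
from workcell import r
import cv2,numpy as np
def ray(name,uv,st=None):
    c=r.camera_info(name); d=np.array([(uv[0]-c['cx'])/c['fx'],(uv[1]-c['cy'])/c['fy'],1.])
    if name=='wrist':
        T=c['T_tool_cam']; R=np.array(st['tool_rot']); p=np.array(st['position'])
        return p+R@T[:3,3], R@T[:3,:3]@d
    return -c['R'].T@c['t'], c['R'].T@d
def plane(name,uv,z,st=None):
    o,d=ray(name,uv,st); return o+d*(z-o[2])/d[2]
def tri(n1,u1,n2,u2):
    o,d=ray(n1,u1);p,e=ray(n2,u2)
    k=np.linalg.lstsq(np.c_[d,-e],p-o,rcond=None)[0]
    a,b=o+d*k[0],p+e*k[1]; return (a+b)/2,np.linalg.norm(a-b)
E
python3 - <<'E'
from h import *
np.set_printoptions(precision=4,suppress=True)
res={}
for n,c0,rad in(("scene",(325,232),26),("side",(333,255),34)):
    i=cv2.imread(f"pics/{n}0.png");g=cv2.cvtColor(i,6)
    m=np.zeros_like(g);cv2.circle(m,c0,rad,255,-1)
    b=((g<60)&(m>0)).astype(np.uint8)
    cs=cv2.findContours(b,0,1)[0];c=max(cs,key=cv2.contourArea)
    e=cv2.fitEllipse(cv2.convexHull(c));res[n]=e[0];print(n,e,plane(n,e[0],.125))
print(tri("scene",res["scene"],"side",res["side"]))
print("start",plane("scene",(282,191),.125),plane("side",(340,325),.125),tri("scene",(282,191),"side",(340,325)))
print("post",plane("side",(349,242),.147),"timer",plane("side",(396,296),.148))
i=cv2.imread("pics/side0.png")[205:365,260:440];j=cv2.imread("pics/scene0.png")[170:290,230:380]
cv2.imwrite("pics/c1.png",np.hstack([cv2.resize(i,(450,400),interpolation=2),cv2.resize(j,(350,400),interpolation=2)]))
E
```

```text
scene ((325.2668762207031, 229.52687072753906), (28.430694580078125, 33.18714904785156), 92.48868560791016) [ 0.5481 -0.0002  0.125 ]
side ((333.1526794433594, 252.40875244140625), (34.546504974365234, 46.44273376464844), 90.46065521240234) [ 0.5417 -0.0044  0.125 ]
(array([ 0.5444, -0.001 ,  0.1199]), np.float64(0.000317958022883843))
start [ 0.4559 -0.1449  0.125 ] [ 0.4583 -0.1441  0.125 ] (array([ 0.4575, -0.1446,  0.1267]), np.float64(0.0006389328294495601))
post [ 0.5708 -0.0153  0.147 ] timer [ 0.5628 -0.1628  0.148 ]
```

View pics/c1.png

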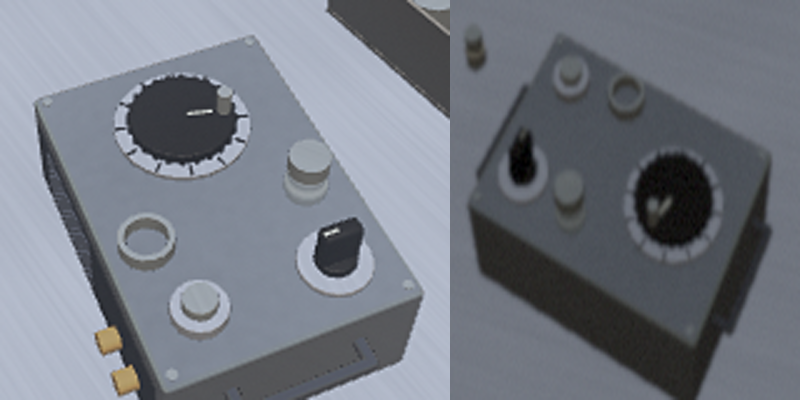

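Side crop: post (224,95) sits right of the dial centre (183,122), pointing about world −23°. Pieces agree with the stated layout (start to dial 166 mm, expected 169; charger yaw about −12°). Setting out.

```bash
python3 -m creep '[0.5,-0.43,-0.1,0,1,0.97,-0.86,-0.1,0,1,0.97,-0.86,-0.1,0,1,0.97,-0.86,-0.1,0,1,0.97,-0.86,-0.1,0,1,0.97,-0.86,0,0,1,0.97,-0.86,0,0,1,0.97,-0.86,0,0,1,0.97,-0.86,0,0,1,0.97,-0.86,0,0,1,0.97,-0.86,0,0,1,0.97,-0.86,0,0,1]' 20
```

```text
time: 1.1
position: [0.4398, -0.2485, 0.2363]
tool_rot: [[0.901, 0.433, -0.012], [0.433, -0.902, 0.005], [-0.009, -0.009, -1.0]]
ft_force: [0.8, 0.3, -1.4]
grip_width: 0.0002
```

```bash
python3 -m creep '[1,-0.9,-0.1,-1,1,1,-0.8,-0.1,-1,1,1,-0.7,-0.1,-1,1,1,-0.6,-0.1,-1,1,1,-0.5,-0.1,-1,1,0.9,-0.3,-0.1,-1,1,0,0,0,-1,1,0,0,0,-1,1,0,0,0,0,1,0,0,0,0,1]'
python3 - <<'E'
from h import *
s=r.state();i=r.capture("wrist");cv2.imwrite("pics/w1.png",i[:,:,::-1])
import pickle;pickle.dump(s,open("w1.pkl","wb"));print(s['position'],s['joint_pos'])
E
```

```text
time: 1.93
position: [0.5033, -0.062, 0.2497]
tool_rot: [[0.422, 0.906, -0.016], [0.906, -0.422, 0.009], [0.002, -0.019, -1.0]]
ft_force: [-0.3, -0.6, -0.7]
grip_width: -0.0001
[ 0.50333905 -0.06201555  0.24969535] [ 0.42450843  0.21744589 -0.44228568  1.87108839  0.09354075  1.09125866
 -0.48915093]
```

View pics/w1.png

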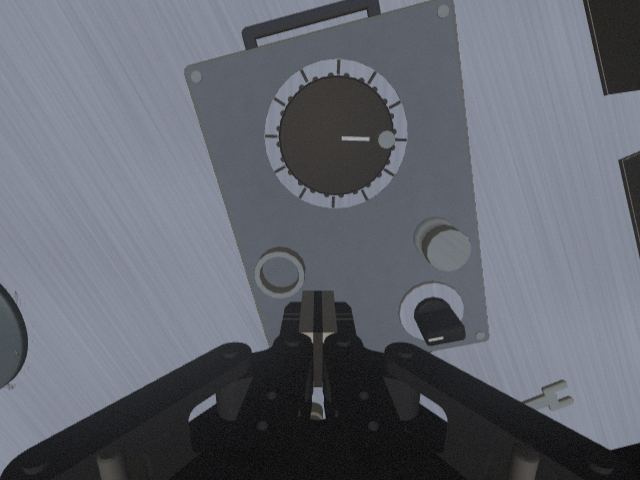

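Wrist view: dial centre about (337,135), post top (387,140), ring_a (280,273), timer (435,315), jar (448,248). The closed fingertip at (318,300) is slim, about 13 mm across.

```bash
python3 - <<'E'
from h import *
import pickle
np.set_printoptions(precision=4,suppress=True)
s=pickle.load(open("w1.pkl","rb"));i=cv2.imread("pics/w1.png");g=cv2.cvtColor(i,6)
# dial outline from the dark disc; post as grey blob
m=np.zeros_like(g);cv2.circle(m,(337,135),64,255,-1)
b=((g<75)&(m>0)).astype(np.uint8);b=cv2.morphologyEx(b,cv2.MORPH_OPEN,np.ones((9,9)))
c=max(cv2.findContours(b,0,1)[0],key=cv2.contourArea)
e=cv2.fitEllipse(cv2.convexHull(c));C=plane('wrist',e[0],.125,s);print(e,C)
m[:]=0;cv2.circle(m,(387,140),14,255,-1)
hsv=((g>95)&(g<190)&(m>0)).astype(np.uint8)
x,y,w,h=cv2.boundingRect(hsv);print('postbb',x,y,w,h)
for uv in((387,140),(x+w/2,y+h/2)):
  P=plane('wrist',uv,.147,s);v=P-C;print(P,np.hypot(*v[:2]),np.degrees(np.arctan2(v[1],v[0])))
a=[plane('wrist',u,.125,s) for u in((342,138),(369,139))];v=a[1]-a[0];print('line ang',np.degrees(np.arctan2(v[1],v[0])))
Rt=np.array(s['tool_rot']); print('post rel tool',Rt.T@(P-s['position']),'dial rel tool',Rt.T@(C-s['position']))
E
```

```text
((335.6559753417969, 134.86024475097656), (117.01557159423828, 121.80081939697266), 12.600820541381836) [0.544 0.    0.125]
postbb 378 128 23 26
[ 0.573  -0.0171  0.147 ] 0.03373780141531586 -30.56873991637652
[ 0.5743 -0.0184  0.147 ] 0.03549384994184136 -31.329839902786187
line ang -27.00003521315159
post rel tool [0.0693 0.0478 0.1019] dial rel tool [0.0732 0.013  0.1246]
```

```bash
python3 -m creep '[0.6,0.3,0,0,1,0.8,0.4,0,0,1,0.8,0.4,0,0,1,0.8,0.4,0,0,1,0.6,0.3,0,0,1,0.2,0.1,0.3,0,1,0,0,0.7,0,1,0,0,0.8,0,1,0,0,0.7,0,1,0,0,0.5,0,1,0,0,0,0,1,0,0,0,0,1]'
python3 - <<'E'
from h import *
s=r.state();i=r.capture("wrist");cv2.imwrite("pics/w2.png",i[:,:,::-1])
R=np.array(s['tool_rot']);print(R.T@(np.array([.573,-.0168,.147])-s['position']),R.T@(np.array([.544,0,.125])-s['position']))
E
```

```text
time: 2.98
position: [0.5843, -0.0057, 0.1656]
tool_rot: [[0.454, 0.891, -0.024], [0.891, -0.454, 0.003], [-0.008, -0.023, -1.0]]
ft_force: [-0.2, 0.4, -0.1]
grip_width: 0.0004
[-0.01488811 -0.00464422  0.01882318] [-0.01288819 -0.03760489  0.04155718]
```

View pics/w2.png

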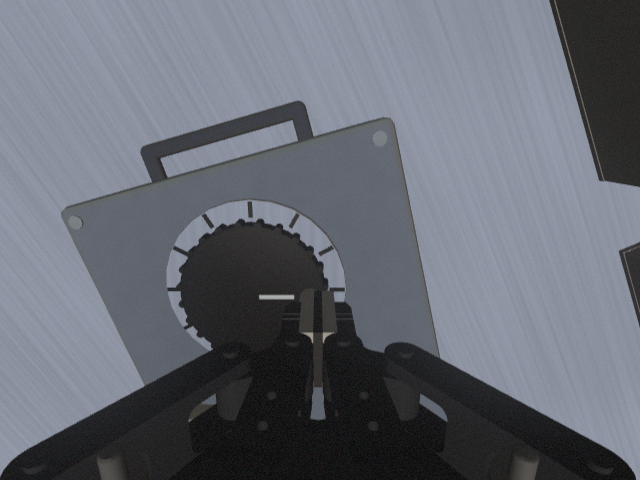

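The tip at (318,295) hides the post, and I'm about 12 mm short along tool x. I'll back off in +x, then go down.

```bash
python3 -m creep '[0.35,-0.12,0,0,1,0.35,-0.1,0,0,1,0,0,0,0,1,0,0,0,0,1]'; python3 - <<'E'
from h import *
s=r.state();i=r.capture("wrist");cv2.imwrite("pics/w3.png",i[150:450,150:500,::-1])
R=np.array(s['tool_rot']);print(R.T@(np.array([.573,-.0168,.147])-s['position']),R.T@(np.array([.544,0,.125])-s['position']))
E
```

```text
time: 3.37
position: [0.5889, 0.0135, 0.1685]
tool_rot: [[0.456, 0.89, -0.019], [0.89, -0.456, 0.003], [-0.007, -0.018, -1.0]]
ft_force: [-0.7, -0.3, 0.3]
grip_width: -0.0
[-0.03409925  0.00010111  0.02170784] [-0.03222725 -0.03295903  0.0443079 ]
```

View pics/w3.png

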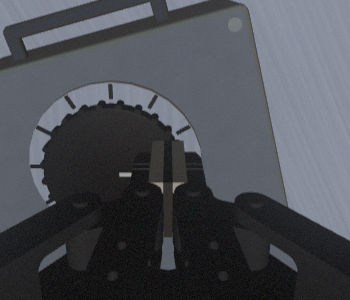

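The tip is clear behind the post (about 17 mm gap) and lined up with it radially. Descending.

```bash
python3 -m creep '[0,0,0.3,0,1,0,0,0.4,0,1,0,0,0.3,0,1,0,0,0.15,0,1,0,0,0,0,1,0,0,0,0,1]'; cat > m.py <<'E'
from h import *
s=r.state();R=np.array(s['tool_rot']);C=np.array([.544,0,.125])
v=np.array(s['position'])-C;print('axis->tip in tool x,y (want 17,33)',(R.T@v*1000).round(1)[:2],'z',round(s['position'][2],4),'toolx deg',round(float(np.degrees(np.arctan2(R[1,0],R[0,0]))),1),'F',(R.T@s['ft_force']).round(1))
E
python3 m.py
```

```text
time: 3.92
position: [0.5881, 0.0136, 0.1366]
tool_rot: [[0.456, 0.89, -0.019], [0.89, -0.456, 0.002], [-0.007, -0.018, -1.0]]
ft_force: [-0.4, 0.2, 1.3]
grip_width: 0.0
axis->tip in tool x,y (want 17,33) [32.1 32.9] z 0.1366 toolx deg 62.9 F [-0.  -0.5 -1.3]
```

```bash
python3 -m creep '[-0.1,0,0.12,0,1,-0.1,0,0,0,1,-0.1,0,0,0,1,-0.08,0,0,0,1,0,0,0,0,1]'; python3 m.py
```

```text
time: 4.33
position: [0.5835, 0.0037, 0.1335]
tool_rot: [[0.457, 0.889, -0.019], [0.89, -0.457, 0.002], [-0.007, -0.018, -1.0]]
ft_force: [0.2, -0.4, 0.0]
grip_width: 0.0001
axis->tip in tool x,y (want 17,33) [21.3 33.2] z 0.1335 toolx deg 62.8 F [-0.2  0.4 -0. ]
```

```bash
python3 -m creep '[-0.08,0,0,0,1,-0.08,0,0,0,1,-0.053,0.027,0,0.5,1,-0.053,0.027,0,0.5,1,-0.053,0.027,0,0.5,1,-0.053,0.027,0,0.5,1]'; python3 m.py
```

```text
time: 4.83
position: [0.5823, -0.0037, 0.1343]
tool_rot: [[0.597, 0.802, -0.014], [0.802, -0.597, 0.007], [-0.003, -0.016, -1.0]]
ft_force: [0.9, 2.5, -1.4]
grip_width: -0.0001
axis->tip in tool x,y (want 17,33) [19.9 32.8] z 0.1343 toolx deg 53.3 F [ 2.6 -0.8  1.4]
```

```bash
python3 -m creep '[-0.1,0.03,0,0.3,1,-0.1,0.03,0,0.3,1,-0.1,0.03,0,0.3,1,-0.1,0.03,0,0.3,1]'; python3 m.py
```

```text
time: 5.17
position: [0.5803, -0.0103, 0.1345]
tool_rot: [[0.674, 0.738, -0.008], [0.738, -0.674, 0.012], [0.003, -0.015, -1.0]]
ft_force: [0.6, 1.5, -1.4]
grip_width: -0.0002
axis->tip in tool x,y (want 17,33) [16.9 33.7] z 0.1345 toolx deg 47.6 F [ 1.5 -0.6  1.4]
```

```bash
python3 -m creep '[-0.08,0.03,0,0.4,1,-0.08,0.03,0,0.4,1,-0.08,0.03,0,0.4,1]'; python3 m.py;  python3 -m creep '[-0.08,0.03,0,0.4,1,-0.08,0.03,0,0.4,1,-0.08,0.03,0,0.4,1]'; python3 m.py
```

```text
time: 5.42
position: [0.5756, -0.0197, 0.1346]
tool_rot: [[0.748, 0.664, -0.013], [0.664, -0.748, 0.008], [-0.004, -0.015, -1.0]]
ft_force: [0.2, 1.8, -0.3]
grip_width: -0.0
axis->tip in tool x,y (want 17,33) [10.5 35.5] z 0.1346 toolx deg 41.6 F [ 1.4 -1.2  0.3]
time: 5.67
position: [0.5714, -0.0244, 0.1348]
tool_rot: [[0.813, 0.582, -0.014], [0.582, -0.813, 0.011], [-0.005, -0.017, -1.0]]
ft_force: [1.6, 3.0, -1.8]
grip_width: 0.0002
axis->tip in tool x,y (want 17,33) [ 8.1 35.6] z 0.1348 toolx deg 35.6 F [ 3.1 -1.5  1.8]
```

```bash
python3 -m creep '[-0.07,0,0,0.9,1,-0.07,0,0,0.9,1,-0.07,0.01,0,0.9,1]'; python3 m.py;  python3 -m creep '[-0.07,0.01,0,0.8,1,-0.07,0.02,0,0.8,1,-0.07,0.02,0,0.8,1]'; python3 m.py; python3 - <<'E'
from h import *
i=r.capture("side")
cv2.imwrite("pics/s2.png",cv2.resize(i[190:380,230:460,::-1],None,fx=3,fy=3))
E
```

```text
time: 5.92
position: [0.5651, -0.0304, 0.1352]
tool_rot: [[0.924, 0.381, -0.018], [0.382, -0.924, 0.008], [-0.013, -0.014, -1.0]]
ft_force: [1.0, -0.1, 0.1]
grip_width: 0.0002
axis->tip in tool x,y (want 17,33) [ 7.8 36. ] z 0.1352 toolx deg 22.4 F [ 0.9  0.5 -0.1]
time: 6.17
position: [0.5598, -0.0355, 0.136]
tool_rot: [[0.983, 0.183, -0.018], [0.183, -0.983, 0.007], [-0.016, -0.01, -1.0]]
ft_force: [2.1, 1.8, -2.6]
grip_width: -0.0003
axis->tip in tool x,y (want 17,33) [ 8.9 37.7] z 0.136 toolx deg 10.6 F [ 2.4 -1.3  2.6]
```

View pics/s2.png

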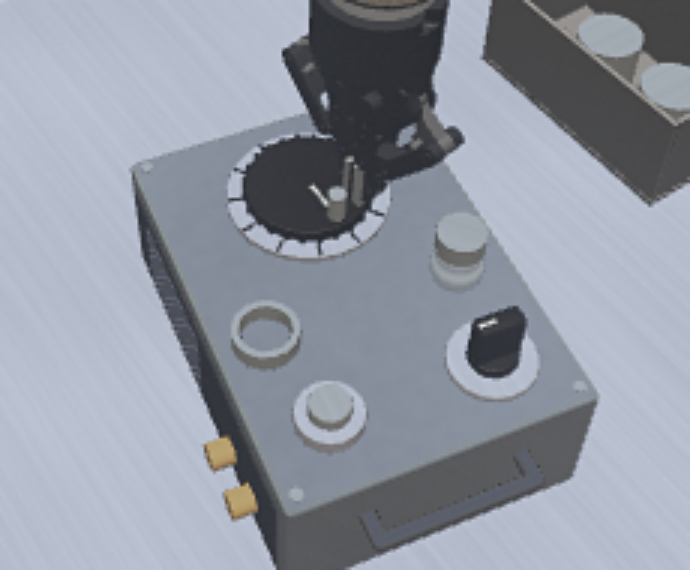

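Side view: post top about (337,190) in the crop, with the white pointer line from (310,187) to (328,205); the fingertip is right behind the post and everything else is in place. Now the dial angle from the line and the post.

```bash
cat > ang.py <<'E'
from h import *
import sys
def ang(i,tag):
    # white pointer line: bright pixels on the disc (projected disc of radius 30 mm, z .125)
    g=i.min(axis=2) ; H,W=g.shape; pts=[]
    for v in range(235,275):
        for u in range(305,365):
            p=plane('side',(u,v),.125)-C
            if np.hypot(*p[:2])<.030: pts.append((u,v,p[0],p[1],g[v,u]))
    pts=np.array(pts); k=pts[pts[:,4]>170]
    w=k[:,4]-150; c=(k[:,2:4]*w[:,None]).sum(0)/w.sum()
    print(tag,'n',len(k),'max',pts[:,4].max(),'line centre r mm',round(np.hypot(*c)*1000,1),'deg',round(float(np.degrees(np.arctan2(c[1],c[0]))),1))
C=np.array([.543,-.0025,.125])
if __name__=="__main__":
    ang(cv2.imread("pics/side0.png")[:,:,::-1],'start'); i=r.capture("side"); cv2.imwrite("pics/side_now.png",i[:,:,::-1]); ang(i,'now')
    p=plane('side',(342.3,253.3),.147)-C;print('post by eye at t=6.2',np.degrees(np.arctan2(p[1],p[0])),np.hypot(*p[:2]))
    p=plane('side',(349.5,242),.147)-C;print('post0',np.degrees(np.arctan2(p[1],p[0])),np.hypot(*p[:2]))
E
python3 ang.py
```

```text
start n 6 max 227.0 line centre r mm 15.4 deg -12.8
now n 7 max 229.0 line centre r mm 9.5 deg -85.8
post by eye at t=6.2 -89.02895787529238 0.028772137773904062
post0 -24.97768326897486 0.03159280777925085
```

The post went from −25° to −89°: the dial is at about 2 clicks. Continuing in small bites.

```bash
python3 -m creep '[-0.07,-0.03,0.03,0.9,1,-0.07,-0.03,0.03,0.9,1,-0.07,-0.02,0.02,0.9,1,-0.07,-0.02,0.02,0.9,1]'; python3 m.py;  python3 -m creep '[-0.07,-0.01,0.02,0.8,1,-0.07,-0.01,0.02,0.8,1]'; python3 m.py; python3 - <<'E'
from h import *
i=r.capture("side")
cv2.imwrite("pics/s3.png",cv2.resize(i[220:290,290:380,::-1],None,fx=6,fy=6,interpolation=2))
E
```

```text
time: 6.6
position: [0.5569, -0.039, 0.1363]
tool_rot: [[0.994, -0.109, -0.007], [-0.109, -0.994, 0.001], [-0.007, 0.0, -1.0]]
ft_force: [3.4, -1.3, -2.4]
grip_width: -0.0003
axis->tip in tool x,y (want 17,33) [17.  37.4] z 0.1363 toolx deg -6.2 F [3.5 0.9 2.4]
time: 6.77
position: [0.555, -0.0406, 0.1362]
tool_rot: [[0.971, -0.24, -0.004], [-0.24, -0.971, -0.002], [-0.003, 0.003, -1.0]]
ft_force: [3.6, -0.7, -1.1]
grip_width: 0.0
axis->tip in tool x,y (want 17,33) [20.4 36.8] z 0.1362 toolx deg -13.9 F [ 3.7 -0.2  1.1]
```

View pics/s3.png

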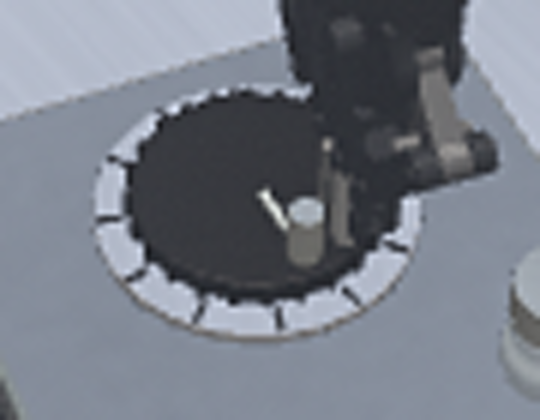

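The post top is now at crop (305,211), about −97° and still climbing towards the third click. I'll push further along x with less spin.

```bash
python3 -m creep '[-0.11,-0.03,0.02,0,1,-0.11,-0.03,0.02,0,1,-0.11,-0.03,0.02,0,1]'; python3 m.py;  python3 -m creep '[-0.11,0,0.02,0.3,1,-0.11,0,0.02,0.3,1]'; python3 m.py
```

```text
time: 7.07
position: [0.5459, -0.0385, 0.1351]
tool_rot: [[0.971, -0.238, -0.007], [-0.238, -0.971, -0.005], [-0.005, 0.006, -1.0]]
ft_force: [-0.9, 0.1, -0.5]
grip_width: -0.0001
axis->tip in tool x,y (want 17,33) [10.9 37.1] z 0.1351 toolx deg -13.8 F [-0.9  0.1  0.5]
time: 7.23
position: [0.5408, -0.0374, 0.1346]
tool_rot: [[0.958, -0.285, -0.004], [-0.286, -0.958, -0.005], [-0.003, 0.006, -1.0]]
ft_force: [4.1, -1.4, 2.0]
grip_width: 0.0002
axis->tip in tool x,y (want 17,33) [ 7.6 36.8] z 0.1346 toolx deg -16.6 F [ 4.3  0.2 -2. ]
```

Force dropped, then contact was made again: third click. One more.

```bash
python3 -m creep '[-0.06,-0.02,0,0.8,1,-0.08,-0.02,0,0.8,1,-0.1,0,0,0.6,1]'; python3 m.py;  python3 -m creep '[-0.1,0,0,0.3,1,-0.1,0,0,0.3,1]'; python3 m.py
```

```text
time: 7.48
position: [0.5363, -0.0375, 0.135]
tool_rot: [[0.888, -0.459, -0.0], [-0.459, -0.888, -0.009], [0.004, 0.008, -1.0]]
ft_force: [2.5, -0.4, -0.8]
grip_width: -0.0
axis->tip in tool x,y (want 17,33) [10.5 36.9] z 0.135 toolx deg -27.3 F [ 2.4 -0.8  0.8]
time: 7.65
position: [0.5308, -0.0354, 0.1346]
tool_rot: [[0.862, -0.506, -0.002], [-0.506, -0.862, -0.01], [0.003, 0.009, -1.0]]
ft_force: [0.4, -0.5, 0.1]
grip_width: -0.0002
axis->tip in tool x,y (want 17,33) [ 6.5 37.3] z 0.1346 toolx deg -30.4 F [ 0.6  0.2 -0.1]
```

```bash
python3 -m creep '[0.1,0,0,0,1,0.2,0,0,0,1,0.3,0,-0.2,0,1,0.2,0.1,-0.7,0,1,0.2,0.2,-0.9,0,1,0.2,0.2,-0.9,0,1,0.2,0.2,-0.6,0,1,0,0,0,0,1]'; python3 - <<'E'
from h import *
i=r.capture("side");cv2.imwrite("pics/side4.png",i[:,:,::-1])
cv2.imwrite("pics/s4.png",cv2.resize(i[190:380,230:460,::-1],None,fx=3.4,fy=3.15,interpolation=2))
E
```

```text
time: 8.32
position: [0.5526, -0.0698, 0.2197]
tool_rot: [[0.863, -0.505, -0.011], [-0.505, -0.863, -0.009], [-0.005, 0.014, -1.0]]
ft_force: [0.7, -0.3, 0.2]
grip_width: -0.0005
```

View pics/s4.png

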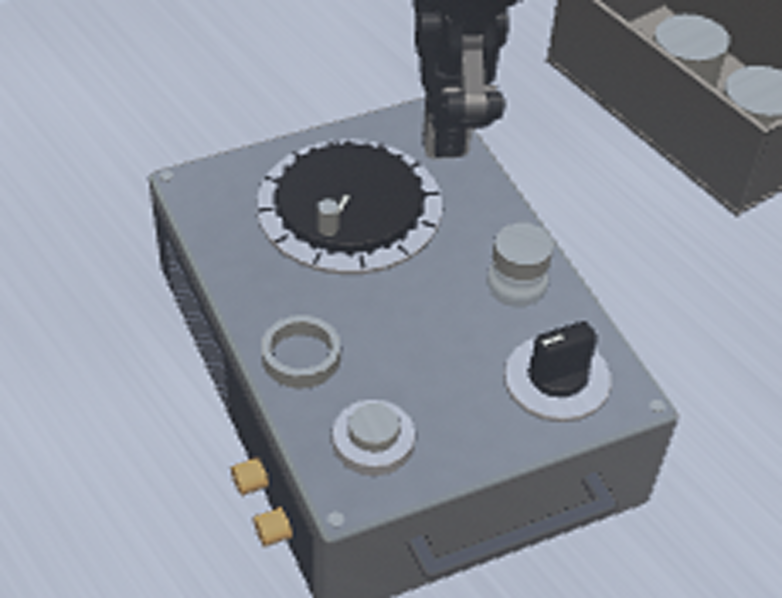

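Side view: post top at crop (328,207), with the charger, ring_a, jar, knob and button all in place. I'll compute the angle here, then swing the wrist back for a close confirmation.

```bash
python3 - <<'E'
from h import *
P=[plane('side',u,.147)[:2] for u in((349.5,242),(326.5,255.7))]
for C in((.544,0),(.543,-.0025),(.541,-.003)):
    a=[np.degrees(np.arctan2(*(p-C)[::-1])) for p in P];print(C,a,a[0]-a[1],[np.hypot(*(p-C)) for p in P])
p,q=P;d=np.linalg.norm(p-q);print('chord',d,'-> turn',2*np.degrees(np.arcsin(d/.066)))
E
python3 -m creep '[-0.3,0.5,-0.3,-1,1,-0.4,0.5,-0.3,-1,1,-0.4,0.5,0,-1,1,-0.5,0.5,0,-1,1,-0.5,0.3,0,-1,1,-0.5,0.2,0,-1,1,-0.4,0,0,-1,1,-0.3,0,0,-1,1,0,0,0,-1,1,0,0,0,-1,1,0,0,0,-1,1,0,0,0,-1,1]'
```

```text
(0.544, 0) [np.float64(-29.818898896266578), np.float64(-145.5162679844773)] 115.69736908821073 [np.float64(0.03185564645938901), np.float64(0.03439058344691176)]
(0.543, -0.0025) [np.float64(-24.97768326897486), np.float64(-148.1777680971201)] 123.20008482814524 [np.float64(0.03159280777925085), np.float64(0.03218558442728953)]
(0.541, -0.003) [np.float64(-22.738805384850107), np.float64(-146.98410773831972)] 124.24530235346961 [np.float64(0.033219978679575234), np.float64(0.03022912522629958)]
chord 0.05610330256370972 -> turn 116.43422459946666
time: 9.37
position: [0.4391, -0.1043, 0.2212]
tool_rot: [[0.884, 0.466, -0.04], [0.467, -0.884, -0.001], [-0.036, -0.017, -0.999]]
ft_force: [0.4, -0.8, -0.1]
grip_width: -0.0001
```

By the side view the turn is 116–124°, so four clicks is unambiguous. Now a close look at the start button.

```bash
python3 -m creep '[-0.5,0.5,0,0,1,-0.7,0.6,0,0,1,-0.5,0.4,0,0,1,0,0,0,0,1,0,0,0,0,1]'
python3 - <<'E'
from h import *
import pickle
s=r.state();i=r.capture("wrist");cv2.imwrite("pics/w5.png",i[:,:,::-1]);pickle.dump(s,open("w5.pkl","wb"))
R=np.array(s['tool_rot']);print(R.T@(np.array([.4575,-.1446,.126])-s['position']))
E
```

```text
time: 9.78
position: [0.416, -0.1551, 0.216]
tool_rot: [[0.879, 0.475, -0.051], [0.476, -0.88, 0.004], [-0.043, -0.027, -0.999]]
ft_force: [0.3, -0.2, 0.3]
grip_width: -0.0001
[0.04528086 0.01295443 0.08784719]
```

View pics/w5.png

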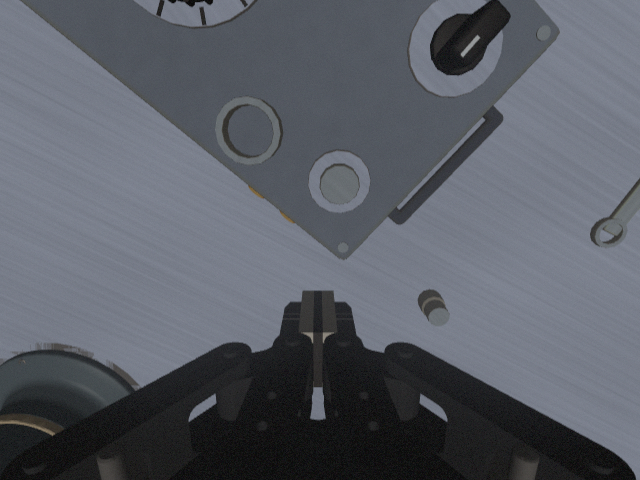

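Wrist view: button at (340,184), about 40 px wide (26 mm, as stated), housing ring round it at (339,181). ring_a and the timer knob are well off the press line.

```bash
python3 - <<'E'
from h import *
import pickle
s=pickle.load(open("w5.pkl","rb"));R=np.array(s['tool_rot'])
for z in(.122,.126,.13):
    P=plane('wrist',(340,184),z,s);print(z,P,((R.T@(P-s['position']))*1000).round(1))
E
```

```text
0.122 [ 0.45577165 -0.14829502  0.122     ] [42.2 15.5 91.9]
0.126 [ 0.45632463 -0.14782866  0.126     ] [42.7 15.2 87.9]
0.13 [ 0.45687761 -0.1473623   0.13      ] [43.2 15.  83.9]
```

```bash
python3 -m creep '[0.4,0.14,0,0,1,0.6,0.2,0,0,1,0.5,0.16,0.2,0,1,0.1,0.05,0.6,0,1,0,0,0.8,0,1,0,0,0.7,0,1,0,0,0.3,0,1,0,0,0,0,1,0,0,0,0,1]'
cat > n.py <<'E'
from h import *
s=r.state();R=np.array(s['tool_rot']);print(((R.T@(np.array([.4565,-.1468,.126])-s['position']))*1000).round(1),s['position'].round(4),np.round(s['ft_force'],1),round(s['time'],2))
E
python3 n.py
```

```text
time: 10.58
position: [0.4667, -0.1354, 0.1452]
tool_rot: [[0.871, 0.49, -0.046], [0.491, -0.871, 0.008], [-0.036, -0.029, -0.999]]
ft_force: [-0.3, 0.6, -0.1]
grip_width: -0.0
[-13.8   5.5  19.6] [ 0.4667 -0.1354  0.1452] [-0.3  0.6 -0.1] 10.58
```

```bash
python3 -m creep '[-0.2,0.08,0,0,1,-0.2,0.08,0,0,1,0,0,0,0,1,0,0,0,0,1]'; python3 n.py
```

```text
time: 10.92
position: [0.4616, -0.1442, 0.148]
tool_rot: [[0.87, 0.491, -0.041], [0.492, -0.871, 0.007], [-0.032, -0.026, -0.999]]
ft_force: [0.2, 0.7, -0.6]
grip_width: 0.0001
[-5.   0.3 22.2] [ 0.4616 -0.1442  0.148 ] [ 0.2  0.7 -0.6] 10.92
```

```bash
python3 -m creep '[-0.18,0,0,0,1,0,0,0.2,0,1,0,0,0.2,0,1,0,0,0.1,0,1,0,0,0,0,1,0,0,0,0,1]'; python3 n.py; python3 - <<'E'
from h import *
i=r.capture("side");cv2.imwrite("pics/s6.png",cv2.resize(i[240:380,260:440,::-1],None,fx=4,fy=4,interpolation=2))
E
```

```text
time: 11.42
position: [0.4569, -0.1475, 0.1358]
tool_rot: [[0.871, 0.49, -0.038], [0.49, -0.872, 0.006], [-0.03, -0.024, -0.999]]
ft_force: [-0.6, 0.7, 0.3]
grip_width: 0.0001
[ 0.3 -0.6  9.8] [ 0.4569 -0.1475  0.1358] [-0.6  0.7  0.3] 11.42
```

View pics/s6.png

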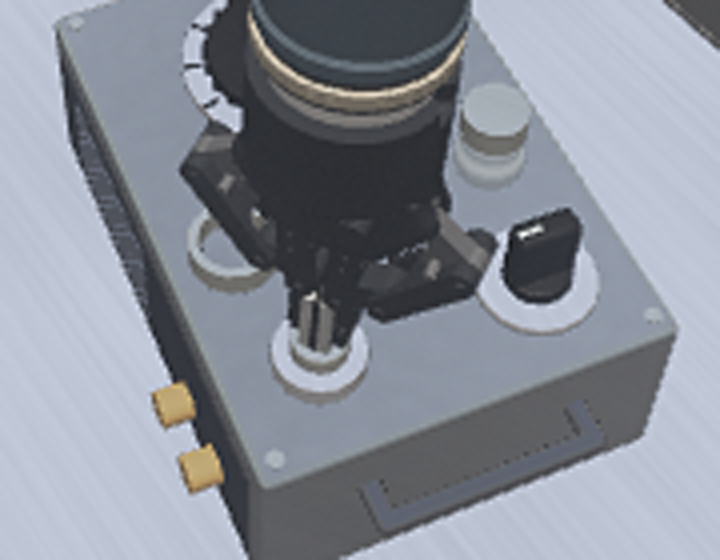

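The fingertip is centred over the button at (320,345) in the crop, and the knuckles are clear of the timer knob, jar and ring. Pressing in small steps.

```bash
for k in 1 2; do python3 -m creep '[0,0,0.1,0,1,0,0,0.1,0,1]' >/dev/null; python3 n.py; done; python3 -m creep '[0,0,0.12,0,1]' >/dev/null; python3 n.py
```

```text
[-0.2 -0.8  5. ] [ 0.4572 -0.1475  0.1309] [-1.5 -0.2  1.4] 11.63
[-0.3 -1.   0.1] [ 0.4572 -0.1475  0.1261] [-0.8 -0.1  8.9] 11.8
[-0.5 -1.2 -0.6] [ 0.4575 -0.1476  0.1253] [-12.1   2.3  42.9] 11.88
```

Force jumped from 9 to 43 N with almost no further travel, so the button has bottomed. Releasing and lifting clear.

```bash
python3 -m creep '[0,0,-0.2,0,1,0,0,-0.4,0,1,0,0,-0.7,0,1,0,0,-0.9,0,1,0,0,-0.9,0,1,-0.4,0.4,-0.9,0,1,-0.7,0.7,-0.5,0,1,-0.7,0.7,0,0,1,-0.7,0.7,0,0,1,-0.4,0.4,0,0,1,0,0,0,0,1,0,0,0,0,1]'
python3 - <<'E'
from h import *
i=r.capture("side");j=r.capture("scene")
a=cv2.imread("pics/side0.png")[:,:,::-1];b=cv2.imread("pics/side4.png")[:,:,::-1]
print(r.state()['ft_force'])
# charger corner screws / outline unchanged: phase shift over patches with start image
for n,(x,y,w,h) in dict(start=(322,310,36,36),ring_a=(302,286,34,30),jar=(370,255,28,36),timer=(376,285,40,40),handle=(345,340,80,40),ring_b=(198,212,36,30)).items():
    t=cv2.cvtColor(a[y:y+h,x:x+w],7);I=cv2.cvtColor(i[y-8:y+h+8,x-8:x+w+8],7)
    m=cv2.minMaxLoc(cv2.matchTemplate(I,t,5));print(n,round(m[1],3),m[3][0]-8,m[3][1]-8)
k=i[190:380,230:460,::-1]
cv2.imwrite("pics/s7.png",cv2.resize(k,None,fx=3.4,fy=3.15,interpolation=2))
cv2.imwrite("pics/j7.png",j[:,:,::-1])
E
```

```text
time: 12.88
position: [0.4348, -0.2491, 0.243]
tool_rot: [[0.868, 0.495, -0.035], [0.495, -0.869, 0.004], [-0.029, -0.021, -0.999]]
ft_force: [0.3, 1.1, 0.5]
grip_width: -0.0004
[-0.37739452  1.0072832  -0.58205969]
start 0.639 0 0
ring_a 0.71 0 0
jar 0.427 -8 8
timer 0.31 8 8
handle 0.975 0 0
ring_b 1.0 0 0
```

View pics/s7.png

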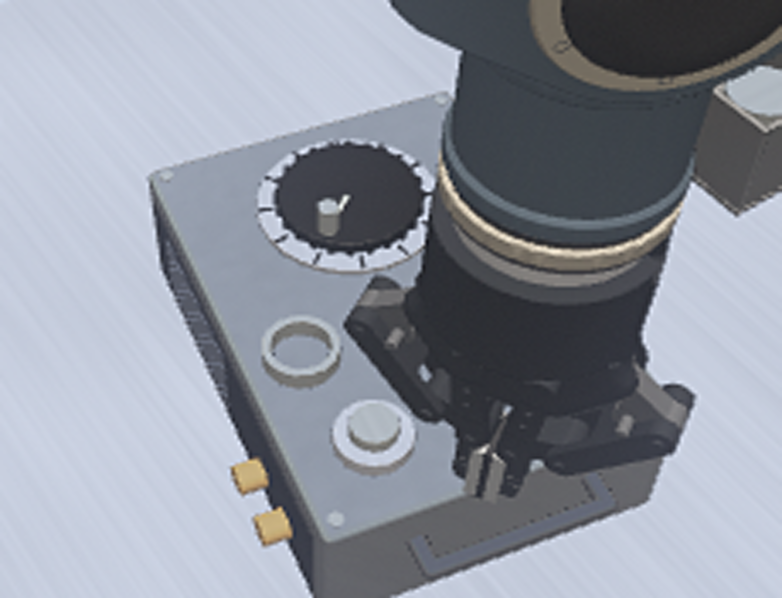

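The dial post is still at (328,207), the button is up at (375,425), and the charger hasn't moved. The arm hides the jar and knob, so I'll move aside and compare numerically.

```bash
python3 -m creep '[-0.3,0.4,-0.3,0,1,-0.6,0.7,-0.3,0,1,-0.7,0.8,0,0,1,-0.7,0.8,0,0,1,-0.7,0.8,0,0,1,-0.7,0.8,0,0,1,-0.5,0.6,0,0,1,-0.2,0.2,0,0,1,0,0,0,0,1,0,0,0,0,1]'
python3 - <<'E'
from h import *
i=r.capture("side");j=r.capture("scene")
def cmp(f,i,D):
    a=cv2.imread(f)[:,:,::-1]
    for n,(x,y,w,h) in D.items():
        t=cv2.cvtColor(a[y:y+h,x:x+w],7);I=cv2.cvtColor(i[y-8:y+h+8,x-8:x+w+8],7)
        m=cv2.minMaxLoc(cv2.matchTemplate(I,t,5));print(n,round(m[1],3),m[3][0]-8,m[3][1]-8)
cmp("pics/side0.png",i,dict(start=(322,310,36,36),ring_a=(302,286,34,30),jar=(370,255,28,36),timer=(376,285,40,40),socket=(345,448,24,22),ring_b=(198,212,36,30),driver=(215,155,60,40),spray=(305,125,26,60)))
cmp("pics/side4.png",i,dict(dial4=(305,232,58,46)))
cmp("pics/scene0.png",j,dict(timer_s=(250,206,24,24),jar_s=(272,218,18,22),start_s=(272,184,22,18),ring_s=(296,188,20,18),spanner=(155,210,40,58),socket_s=(234,176,14,16)))
print(r.state()['position'],r.state()['ft_force'])
E
```

```text
time: 13.82
position: [0.4097, -0.4154, 0.2612]
tool_rot: [[0.856, 0.516, -0.034], [0.516, -0.856, 0.005], [-0.027, -0.022, -0.999]]
ft_force: [1.4, 1.1, -0.8]
grip_width: 0.0001
start 0.999 0 0
ring_a 0.999 0 0
jar 0.144 8 -8
timer 0.812 0 0
socket 0.99 0 0
ring_b 0.628 0 0
driver 0.132 -6 -8
spray 0.166 -5 -6
dial4 0.577 0 0
timer_s 0.998 0 0
jar_s 0.992 0 0
start_s 0.994 0 0
ring_s 0.996 0 0
spanner 0.987 0 0
socket_s 0.998 0 0
[ 0.41000209 -0.41452104  0.26124176] [ 0.15162511  0.21846302 -0.413598  ]
```

Everything matches its starting place. The low side-view scores are where the arm blocks that view, and the scene view covers the timer knob and jar. Handing in.

```bash
python3 -c "
from workcell import r
print(r.finish_job())"
```

```text
the job is handed in; nothing more can be done
None
```

I pushed the dial's post round four clicks clockwise with the closed fingertip, then pressed the start button fully down once and let it come up. The job was handed in at about 14 s with the arm clear of everything.

- **Dial:** side-view estimates of the turn were 116–124°, against 120° for four clicks. I did not get the closer wrist-camera check I had planned, but the clicks are 30° apart, so the count is not in doubt. After the press the post still sat at the same spot. Readings at the end of each move showed at most 4.3 N on the tool while pushing.
- **Start button:** the force went from 9 to 43 N within the last 0.8 mm, so the button had bottomed. That 43 N was at the fingertip and more than the press needed. The button was seen up again afterwards.
- **Things left alone:** the timer knob, jar, ring_a, spanner and socket matched their starting images with no shift, and the charger had not moved. ring_b matched exactly earlier, in a side view where the arm did not hide it.
- **Checks that did not agree:** the last side-view matches for the jar, spray, driver, ring_b, timer and dial were poor, apparently because the arm was in that view. The scene camera confirmed the jar and timer. The spray and driver had no separate final check, but the arm never went near them.

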